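# Fetch the Morse key from the radio go-box

### The arm

A 6-joint arm with a two-finger parallel gripper is mounted at the origin on the work surface. World frame = base frame: x ahead of the robot, y to its left, z up, the work surface at z = 0. Lengths are in m, angles in rad, forces in N, time in s.
With the tool pointing down it reaches from about 0.3 to 0.875 m from the base axis. Payload 6.4 kg.
Tool frame: the origin (TCP) lies between the finger pads; the fingertips stand ctrl.tip_extent ahead of it and the grasp point (between the pads) is the TCP (ctrl.tip_extent is the distance from the TCP to the fingertips, in m); z points along the fingers, y is the line along which they close (so a half turn about z gives the same grasp; the last joint's range is limited). The gripper opens to 85 mm and grips with 20 to 120 N. Pads are 22 mm wide; open, the fingers measure 114 mm over their backs; the gripper's body (76 mm by 85 mm) begins 54 mm behind the grasp point. The pads swing forward as they close: fully open they stand 13 mm farther back than shut.
Start: joints at [0.953, 0.181, 1.607, -0, 1.354, -0.206], TCP at [0.23, 0.527, 0.229] pointing down, gripper open.
Joint ranges: [-2.99, 2.99], [-0.89, 2.07], [0.3, 2.58], [-1.14, 4.28], [0, 2.63], [-3.12, 3.12]. Speed limits (rad/s): [2.57, 2.57, 3.01, 3.14, 3.14, 3.14].

### API

Orientations are given as a unit quaternion [w, x, y, z].
In Python, from bench import ctrl gives the robot as it stands.
- The arm moves only by the tool send_rows, never from a script. Its arguments are lists of equal length, an entry for each row: "dr": the turn, a rotation vector about the tool's x, y, z in units of 6 degrees (1.0 is 6 degrees), a list of three; "xyz": the shift along the tool's x, y, z in cm, a list of three; "jaw": the opening in per cent of the stroke, from 0 (shut) to 100 (fully open). In form: {"dr": [[wx, wy, wz], ...], "xyz": [[dx, dy, dz], ...], "jaw": [jaw, ...]}. A call has exactly 8 rows; each row is the pose to reach, as a shift and turn from the pose commanded when the call began, along the tool's axes at that moment; what a row does not reach only later rows make up. A row lasts 1/8 s, in which the tool goes at most 62.5 mm and 10.7 degrees, less where a joint would pass 70% of its speed; a pose out of reach is approached as far as the arm can. A call with a gripper value outside its range is refused whole. The fingers move at their own pace and stop on an object; the grip force is fixed at half the most. Time passes only in rows, so rows that repeat a pose let the fingers close, or fill a call up. It gives the time, the measured TCP pose, the force, the opening and the grip force at its end, in the units of the state.
- ctrl.get_obs(): the state, without advancing time (a new reading comes with each control period).
- ctrl.camera(name): name is "side" or "top" or "wrist"; returns the picture (480x640x3 uint8, red, green, blue); there is no depth.
- ctrl.calibration(name): a dict with "camera_matrix" (3x3 intrinsics, pixels), "D" ([k1, k2, p1, p2, k3] as OpenCV has them; the pictures are not rectified), "world_from_camera" (4x4, takes a point from camera to world coordinates). Camera axes: x right, y up, looking along -z (the intrinsics and any distortion apply to the point x, -y, -z); pixel columns grow to the right and rows downward; lengths in m; the calibration is good to about 2 mm. A picture is of the moment at which its call begins: read the wrist's pose just before it. calibration takes no time and is no camera call; for the wrist camera it gives the pose at the moment of the call.
- ctrl.hand_in(): hands the job in; it is judged then, once.
The state is a dict: "time_s": time; "q": joint angles; "dq": joint speeds; "joint_efforts": joint torques, N m; "eef_pos": TCP position; "eef_rot": TCP orientation; "wrist_force": force on the tool from outside, world axes, zero at the start; "torque": the same for the moment, N m; "opening": opening from 0.0 (shut) to 1.0 (fully open); "grasp_force": force on a finger pad.
Only numpy, scipy, OpenCV 4.12 (cv2) and the standard library are available. Lean on these libraries where they do the work, as an engineer would, in place of code of your own. Each camera call takes 0.05 s, during which the arm holds its last target. There are 200 camera calls.

### The job

Swing the flap of the orange go-box up and past upright until it rests leaning back open, and leave it open. Take the Morse key out of the box and set it down gently, standing on its base, in the middle of the black rubber mat.

Things in the scene. Friction and masses are not known exactly. Their poses are not given: they have to be found in the camera images.
- flap (a joint): Top flap of the fixed orange go-box, rad: 0 shut (level), 1.57 upright, stop 1.9. 0.35 kg, hinge nearly frictionless: let go short of upright it falls shut; beyond 1.6 it leans back on its stop and stays. Box 200 x 340 mm, 85 high, walls 6, inner floor 12 above the table; long side roughly along the robot's forward direction, hinge on its left long rim.
- flap_grip (a point): Middle of the flap's round black bar handle: 12 mm thick, 110 long, parallel to the hinge, 39 mm gap under it; 138 mm above the table when shut. Axes turn with the flap: x from bar towards hinge, y along the bar, z outward normal (up when shut). The hinge line is 180 mm along +x and 52 along -z from here; opening is a right-hand turn about y. Free edge 22 mm along -x. The bar can pivot in a grip.
- key_center (a point): Centre of the Morse key, 28 mm above its underside. Bare steel base 76 (x) x 50 (y) x 28 mm with a brass lever along x and a round black knob over its -x end; 58 mm high, 0.45 kg; above the base under 42 mm wide. Stands in the box, x roughly across the box, in one of 3 places 100 mm apart; beside it a plain black battery (80 x 50 x 50 high) and a grey microphone (78 x 48 x 30). z up.
- mat_center (a point): Centre of the top face of the plain black rubber mat, 140 (x) x 160 (y) mm, 4 mm thick, fixed on the table to the right of the box. z up.
Not all that is in view belongs to the job. There is more than one size of the part that bears mat_center; the job needs the larger.

How it is judged:
On the way, in this order (a step that is already met when the one before it is completed fails the run):
1. the flap is past upright, leaning open (value of joint flap above 1.65 rad), for 0.2 s.
2. the key is lifted clear of the open box (height (world z) of key_center above 0.12 m and value of joint flap above 1.6 rad), for 0.1 s.
3. the key is set down on the mat by hand, not dropped: on the mat with the gripper still at it (height (world z) of key_center below 0.038 m and horizontal distance between key_center and mat_center below 0.03 m and distance between the grasp point and key_center below 0.05 m), for 0.1 s.
At the end, for the whole second after the job is handed in: The Morse key stands at rest on its base (within 0.15 rad of upright) on the mat, its centre within 30 mm of the mat's centre seen from above, released, and the flap leans open beyond 1.6 rad (horizontal distance between key_center and mat_center below 0.03 m and height (world z) of key_center between 0.026 and 0.038 m and angle between key_center's own z axis and vertical below 0.15 rad and linear speed of key below 0.02 m/s and value of joint flap above 1.6 rad); the robot touches nothing.
It fails at once if the key is struck down hard on the mat (moving faster than 0.5 m/s within 20 mm of resting on the mat) (linear speed of key above 0.5 m/s and horizontal distance between key_center and mat_center below 0.08 m and height (world z) of key_center below 0.052 m).
It also fails if it takes over 61 s, if anything falls off the work surface, if the arm or the gripper's body presses on something with over 40 N, if the wrist force passes 120 N, or if a joint passes its speed limit or range.

## Working session

There is one attempt and no reset: what is moved stays moved. The work goes in short steps, Python scripts to look and compute and a tool call to move; the robot and the scene stay as the last step left them, time stands still between calls to the robot, and variables do not carry over. Pictures are saved under pics/ and viewed, at most 10 in all, crops included, and the job is handed in when it is done.

Besides the shell and the picture viewer there is one more tool, called after "Emit:" in YAML: its name, and indented under it one key for each argument. send_rows: Moves the arm, as the interface text tells. Its arguments: {"type":"object","properties":{"dr":{"type":"array","items":{"type":"array","items":{"type":"number"}}},"xyz":{"type":"array","items":{"type":"array","items":{"type":"number"}}},"jaw":{"type":"array","items":{"type":"number"}}},"required":["dr","xyz","jaw"]}

```bash
mkdir -p pics; ls; python3 - <<'E'
from bench import ctrl
import cv2
o=ctrl.get_obs();print(o['time_s'],o['eef_pos'],o['eef_rot'],ctrl.tip_extent)
for n in('top','side'):
    im=ctrl.camera(n);cv2.imwrite(f'pics/{n}0.png',im[:,:,::-1]);c=ctrl.calibration(n);print(c)
E
```

```text
pics
0.0 [0.22982433 0.52649178 0.22809795] [-3.40837113e-04  2.04459275e-01  9.78874702e-01 -7.78367556e-04] 0.019
{'camera_matrix': array([[434.45507391,   0.        , 319.38996947],
       [  0.        , 434.45507391, 239.24656465],
       [  0.        ,   0.        ,   1.        ]]), 'D': array([-0.06324815,  0.        ,  0.        ,  0.        ,  0.        ]), 'world_from_camera': array([[ 2.06076472e-02,  9.86141058e-01, -1.64624232e-01,
         4.35797798e-01],
       [-9.99787579e-01,  2.03838180e-02, -3.04906435e-03,
        -1.85786085e-02],
       [ 3.48862832e-04,  1.64652096e-01,  9.86351644e-01,
         8.66359360e-01],
       [ 0.00000000e+00,  0.00000000e+00,  0.00000000e+00,
         1.00000000e+00]])}
{'camera_matrix': array([[439.02140813,   0.        , 316.93758205],
       [  0.        , 439.02140813, 237.66352086],
       [  0.        ,   0.        ,   1.        ]]), 'D': array([0.03130351, 0.        , 0.        , 0.        , 0.        ]), 'world_from_camera': array([[ 0.98538937,  0.13720142, -0.10091361,  0.49968145],
       [-0.1700994 ,  0.76286155, -0.62378558, -0.46472456],
       [-0.00860116,  0.63183702,  0.77505354,  0.65498257],
       [ 0.        ,  0.        ,  0.        ,  1.        ]])}
```

View pics/top0.png

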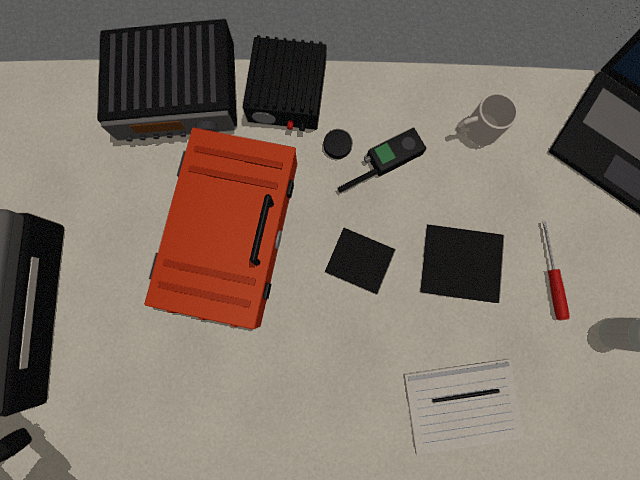

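View pics/side0.png

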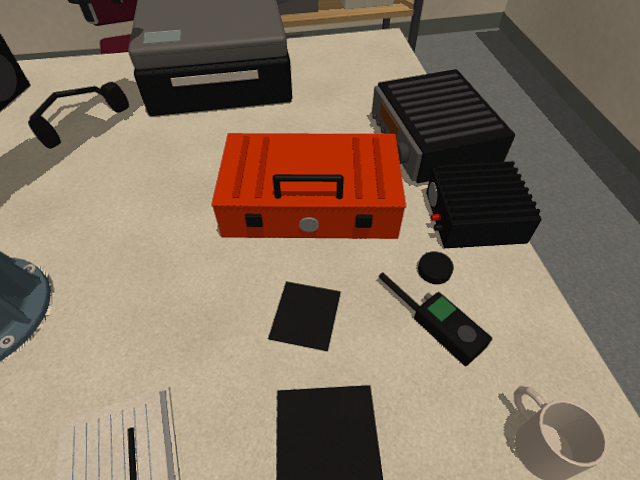

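Top view: orange box with black bar handle from (268,198) to (254,263). The mats are a small one at (360,261) and a large one at (463,263). Other black items that could be confused with them are the puck (337,143) and the radio (395,152). I choose the larger mat at (463,263) and the bar on the orange flap, and check both in a crop.

```bash
cat > h.py <<'E'
import numpy as np,cv2
from scipy.spatial.transform import Rotation as R
from bench import ctrl
def ray(c,uv):
    p=cv2.undistortPoints(np.array([[uv]],float),c['camera_matrix'],c['D'])[0,0]
    T=c['world_from_camera'];d=T[:3,:3]@[p[0],-p[1],-1];return T[:3,3],d
def onz(c,uv,z):
    o,d=ray(c,uv);return o+d*(z-o[2])/d[2]
def pix(c,P):
    T=np.linalg.inv(c['world_from_camera']);q=T[:3,:3]@P+T[:3,3]
    return cv2.projectPoints(np.array([[q[0],-q[1],-q[2]]]),np.zeros(3),np.zeros(3),c['camera_matrix'],c['D'])[0].ravel()
def rot(o): q=o['eef_rot'];return R.from_quat([q[1],q[2],q[3],q[0]])
def move(P,Rt,o=None):
    "rows units to reach world pos P, rotation Rt from the present pose"
    o=o or ctrl.get_obs();r=rot(o)
    return (r.inv().apply(np.array(P)-o['eef_pos'])*100).round(2),((r.inv()*Rt).as_rotvec()/np.radians(6)).round(2)
E
python3 - <<'E'
from h import *
im=cv2.imread('pics/top0.png')[120:340,130:520]
cv2.imwrite('pics/crop0.png',cv2.resize(im,None,fx=2.04,fy=2.04,interpolation=cv2.INTER_CUBIC))
c=ctrl.calibration('top');s=ctrl.calibration('side')
m=[onz(c,p,.004) for p in((427,225),(504,234),(499,302),(421,293))];print('mat',np.round(m,3),np.mean(m,0))
print('handle',onz(c,(268,198),.138),onz(c,(254,263),.138),'side',onz(s,(275,178),.138),onz(s,(342,178),.138))
print('flap corners',[onz(c,p,.091).round(3) for p in((192,129),(297,149),(258,328),(146,304))])
print('small',[onz(c,p,.004).round(3) for p in((344,229),(395,248),(378,293),(326,270))])
E
```

```text
mat [[ 0.614 -0.234  0.004]
 [ 0.598 -0.392  0.004]
 [ 0.461 -0.376  0.004]
 [ 0.476 -0.219  0.004]] [ 0.53712381 -0.30533584  0.004     ]
handle [0.62783546 0.07402588 0.138     ] [0.51446631 0.09312155 0.138     ] side [0.5188269  0.09368453 0.138     ] [0.63142136 0.07320757 0.138     ]
flap corners [array([0.773, 0.231, 0.091]), array([0.736, 0.029, 0.091]), array([0.405, 0.088, 0.091]), array([0.442, 0.291, 0.091])]
small [array([ 0.602, -0.065,  0.004]), array([ 0.565, -0.168,  0.004]), array([ 0.474, -0.134,  0.004]), array([ 0.518, -0.03 ,  0.004])]
```

View pics/crop0.png

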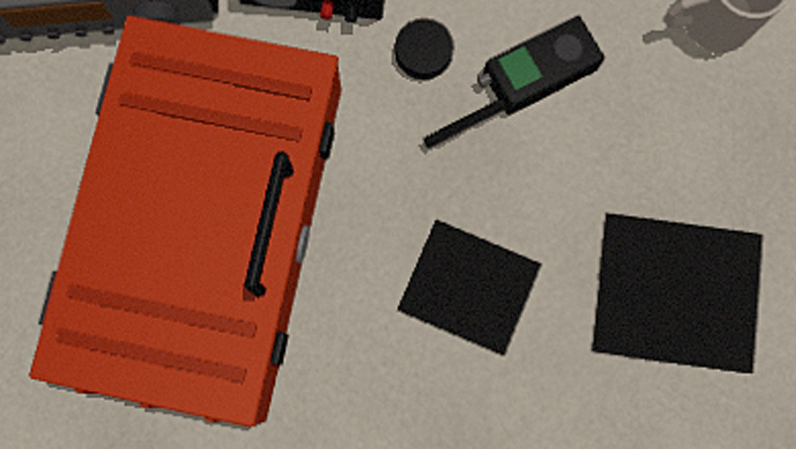

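The crop confirms the larger mat at top px (463,263), measuring about 0.138 x 0.158 m, and the bar at about (0.573, 0.083).

```bash
python3 - <<'E'
from h import *
c=ctrl.calibration('top');s=ctrl.calibration('side')
print([onz(s,p,0).round(3) for p in((150,115),(290,100))],[onz(c,p,z).round(3) for p in((63,227),(47,410)) for z in (0,.15)])
y=np.array([.173,.985,0]);z=np.array([0,0,-1.]);Rt=R.from_matrix(np.c_[np.cross(y,z),y,z])
print(np.cross(y,z),move([.573,.0835,.21],Rt))
E
```

```text
[array([0.244, 0.523, 0.   ]), array([0.594, 0.526, 0.   ])] [array([0.595, 0.518, 0.   ]), array([0.568, 0.425, 0.15 ]), array([0.229, 0.512, 0.   ]), array([0.265, 0.42 , 0.15 ])]
[-0.985  0.173  0.   ] (array([-49.18, -26.86,   1.84]), array([-0.01, -0.  , -2.27]))
```

Emit:
send_rows:
  dr:
    - [0,0,-0.3]
    - [0,0,-0.6]
    - [0,0,-0.9]
    - [0,0,-1.2]
    - [0,0,-1.5]
    - [0,0,-1.8]
    - [0,0,-2.1]
    - [0,0,-2.27]
  xyz:
    - [-2,-1,-2]
    - [-7,-4,-3]
    - [-12,-7,-3]
    - [-17.5,-10,-3]
    - [-23,-13,-3]
    - [-28.5,-16,-3]
    - [-34,-19,-2]
    - [-39,-22,-1]
  jaw: [60,60,60,60,60,60,60,60]

```text
time_s: 1.1
eef_pos: [0.5005, 0.1674, 0.2387]
eef_rot: [0.0, 0.087, 0.996, 0.0]
wrist_force: [0.5, 0.5, -0.7]
opening: 0.602
grasp_force: 0.0
```

```bash
python3 - <<'E'
from h import *
y=np.array([.173,.985,0]);z=np.array([0,0,-1.]);Rt=R.from_matrix(np.c_[np.cross(y,z),y,z])
print(ctrl.get_obs()['eef_pos'],ctrl.get_obs()['opening'],move([.573,.0835,.137],Rt))
E
```

```text
[0.50047292 0.16739228 0.23871898] 0.6015564302744649 (array([-8.59, -7.01, 10.17]), array([0., 0., 0.]))
```

Emit:
send_rows:
  dr:
    - [0,0,0]
    - [0,0,0]
    - [0,0,0]
    - [0,0,0]
    - [0,0,0]
    - [0,0,0]
    - [0,0,0]
    - [0,0,0]
  xyz:
    - [-4,-3.5,1]
    - [-8.6,-7,2]
    - [-8.6,-7,4]
    - [-8.6,-7,6]
    - [-8.6,-7,8]
    - [-8.6,-7,9.5]
    - [-8.6,-7,10.2]
    - [-8.6,-7,10.2]
  jaw: [60,60,60,60,60,60,60,60]

```text
time_s: 2.1
eef_pos: [0.5719, 0.0855, 0.1367]
eef_rot: [-0.0, 0.087, 0.996, -0.0]
wrist_force: [0.0, -0.3, 0.4]
opening: 0.602
grasp_force: 0.0
```

Emit:
send_rows:
  dr:
    - [0,0,0]
    - [0,0,0]
    - [0,0,0]
    - [0,0,0]
    - [0,0,0]
    - [0,0,0]
    - [0,0,0]
    - [0,0,0]
  xyz:
    - [0,0,0]
    - [0,0,0]
    - [0,0,0]
    - [0,0,0]
    - [0,0,0]
    - [0,0,0]
    - [0,0,0]
    - [0,0,0]
  jaw: [40,20,0,0,0,0,0,0]

```text
time_s: 3.1
eef_pos: [0.5724, 0.0849, 0.1379]
eef_rot: [0.001, 0.087, 0.996, -0.0]
wrist_force: [-1.5, -3.3, 5.9]
opening: 0.071
grasp_force: 55.6
```

```bash
cat >> h.py <<'E'
def arc(ths,ks,C,P0,ax):
    "rows along arc about hinge C axis ax from bar P0 ; tilt about tool x = ks, absolute rad; from present pose"
    y=np.array([.173,.985,0]);y/=np.linalg.norm(y);z=np.array([0,0,-1.]);R0=R.from_matrix(np.c_[np.cross(y,z),y,z])
    o=ctrl.get_obs()
    for t,k in zip(ths,ks):
        P=C+R.from_rotvec(ax*t).apply(P0-C);a,b=move(P,R.from_rotvec(ax*k)*R0,o);print(t.round(2),P.round(3),a.tolist(),b.tolist())
X=np.array([.173,.985,0])/1.00008;AX=np.array([-.985,.173,0])/1.00008
E
python3 - <<'E'
from h import *
o=ctrl.get_obs();print({k:np.round(o[k],3) for k in('q','eef_pos','wrist_force','opening','grasp_force')})
P0=o['eef_pos'].copy();C=P0+.18*X;C[2]=.086;P0[2]=.138;np.save('pc.npy',[P0,C])
t=np.linspace(0,1.78,25)[1:];arc(t[:8],t[:8]*.5,C,P0,AX)
E
```

```text
{'q': array([-5.700e-02,  2.850e-01,  1.677e+00, -1.000e-03,  1.179e+00,
       -1.454e+00]), 'eef_pos': array([0.572, 0.085, 0.138]), 'wrist_force': array([-1.496, -3.283,  5.927]), 'opening': np.float64(0.071), 'grasp_force': np.float64(55.582)}
0.07 [0.573 0.089 0.151] [-0.0, 0.43, -1.33] [0.35, 0.01, -0.0]
0.15 [0.574 0.094 0.164] [-0.0, 0.96, -2.61] [0.7, 0.01, -0.0]
0.22 [0.575 0.101 0.176] [-0.0, 1.59, -3.86] [1.06, 0.01, -0.0]
0.3 [0.576 0.108 0.188] [-0.0, 2.3, -5.05] [1.41, 0.01, -0.0]
0.37 [0.578 0.116 0.2  ] [-0.01, 3.1, -6.18] [1.76, 0.01, -0.0]
0.45 [0.579 0.124 0.21 ] [-0.01, 3.99, -7.26] [2.12, 0.01, -0.0]
0.52 [0.581 0.134 0.22 ] [-0.01, 4.95, -8.26] [2.47, 0.01, -0.0]
0.59 [0.583 0.144 0.23 ] [-0.01, 5.98, -9.19] [2.83, 0.01, -0.0]
```

Emit:
send_rows:
  dr:
    - [0.35,0,0]
    - [0.7,0,0]
    - [1.05,0,0]
    - [1.4,0,0]
    - [1.75,0,0]
    - [2.1,0,0]
    - [2.45,0,0]
    - [2.8,0,0]
  xyz:
    - [0,0.43,-1.33]
    - [0,0.96,-2.6]
    - [0,1.6,-3.86]
    - [0,2.3,-5.05]
    - [0,3.1,-6.2]
    - [0,4.0,-7.25]
    - [0,4.95,-8.25]
    - [0,6.0,-9.2]
  jaw: [0,0,0,0,0,0,0,0]

```text
time_s: 4.1
eef_pos: [0.5825, 0.1452, 0.2294]
eef_rot: [-0.013, 0.086, 0.985, -0.146]
wrist_force: [0.2, 0.1, -0.0]
opening: 0.005
grasp_force: 0.0
```

```bash
python3 - <<'E'
from h import *
o=ctrl.get_obs();print(o['q'].round(3));P0,C=np.load('pc.npy')
t=np.linspace(0,1.78,25)[1:];arc(t[8:16],t[8:16]*.5,C,P0,AX)
E
```

```text
[ 0.193  0.342  1.436 -0.276  1.476 -1.162]
0.67 [0.585 0.155 0.238] [-0.06, 0.67, -1.13] [0.37, 0.0, -0.0]
0.74 [0.587 0.166 0.246] [-0.06, 1.55, -2.2] [0.73, 0.0, -0.0]
0.82 [0.589 0.178 0.253] [-0.06, 2.52, -3.2] [1.08, 0.0, -0.0]
0.89 [0.591 0.19  0.259] [-0.06, 3.55, -4.13] [1.44, 0.0, -0.0]
0.96 [0.593 0.203 0.264] [-0.05, 4.65, -4.98] [1.79, 0.0, -0.0]
1.04 [0.596 0.216 0.267] [-0.05, 5.81, -5.74] [2.15, 0.0, -0.0]
1.11 [0.598 0.23  0.27 ] [-0.05, 7.02, -6.42] [2.5, 0.0, -0.0]
1.19 [0.6   0.243 0.272] [-0.05, 8.28, -7.0] [2.85, 0.0, -0.0]
```

```bash
python3 - <<'E'
from h import *
for n,(a,b,w,h) in dict(side=(130,40,320,220)).items():
    im=ctrl.camera(n)[b:b+h,a:a+w,::-1];cv2.imwrite(f'pics/{n}1.png',cv2.resize(im,None,fx=2.5,fy=2.5,interpolation=cv2.INTER_CUBIC))
E
```

```text
(no output)
```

View pics/side1.png

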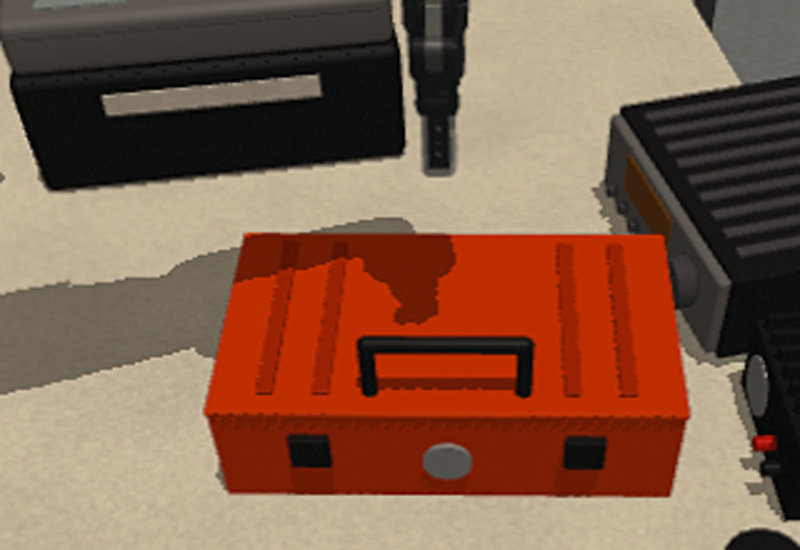

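The flap is shut. The bar is intact at crop px (445,345) and the grip slipped off it. I'll retry deeper and check the grip before lifting.

```bash
python3 - <<'E'
from h import *
R0=R.from_matrix(np.c_[AX,X,[0,0,-1.]])
print(move([.573,.0845,.19],R0),move([.573,.0845,.129],R0))
E
```

```text
(array([-0.08, -4.88,  5.71]), array([-2.81,  0.02,  0.01])) (array([-0.07, -3.11, 11.54]), array([-2.81,  0.02,  0.01]))
```

Emit:
send_rows:
  dr:
    - [-0.7,0,0]
    - [-1.4,0,0]
    - [-2.1,0,0]
    - [-2.8,0,0]
    - [-2.8,0,0]
    - [-2.8,0,0]
    - [-2.8,0,0]
    - [-2.8,0,0]
  xyz:
    - [0,-2,0]
    - [0,-4,1.5]
    - [-0.1,-5,3.5]
    - [-0.1,-4.88,5.7]
    - [-0.1,-4.3,7.6]
    - [-0.1,-3.7,9.6]
    - [-0.1,-3.1,11.5]
    - [-0.1,-3.1,11.5]
  jaw: [60,60,60,60,60,60,60,60]

```text
time_s: 5.15
eef_pos: [0.571, 0.0824, 0.126]
eef_rot: [-0.002, 0.087, 0.996, 0.0]
wrist_force: [-0.5, 0.3, -0.2]
opening: 0.601
grasp_force: 0.0
```

Emit:
send_rows:
  dr:
    - [0,0,0]
    - [0,0,0]
    - [0,0,0]
    - [0,0,0]
    - [0,0,0]
    - [0,0,0]
    - [0,0,0]
    - [0,0,0]
  xyz:
    - [0,0,0]
    - [0,0,0]
    - [0,0,0]
    - [0,0,0]
    - [0,0,0]
    - [0,0,0]
    - [0,0,0]
    - [0,0,0]
  jaw: [40,20,0,0,0,0,0,0]

```text
time_s: 6.15
eef_pos: [0.5737, 0.0845, 0.1293]
eef_rot: [0.002, 0.087, 0.996, 0.002]
wrist_force: [1.5, 8.5, 2.0]
opening: 0.108
grasp_force: 58.6
```

```bash
python3 - <<'E'
from h import *
o=ctrl.get_obs();print({k:np.round(o[k],3) for k in('q','eef_pos','wrist_force','opening','grasp_force')})
im=ctrl.camera('wrist')[:,:,::-1];cv2.imwrite('pics/w1.png',im)
P0,C=np.load('pc.npy')
d=o['eef_pos']-P0;print(d)
t=np.linspace(0,1.78,33)[1:];arc(t[:8],t[:8]*.5,C,o['eef_pos'],AX)
E
```

```text
{'q': array([-0.06 ,  0.296,  1.681,  0.004,  1.161, -1.459]), 'eef_pos': array([0.574, 0.084, 0.129]), 'wrist_force': array([1.49 , 8.512, 2.005]), 'opening': np.float64(0.108), 'grasp_force': np.float64(58.579)}
[ 0.00124625 -0.00041075 -0.00867786]
0.06 [0.574 0.087 0.139] [-0.0, 0.27, -0.99] [0.3, 0.03, -0.0]
0.11 [0.575 0.09  0.149] [-0.01, 0.6, -1.97] [0.57, 0.03, -0.0]
0.17 [0.575 0.094 0.159] [-0.01, 0.98, -2.93] [0.83, 0.03, -0.0]
0.22 [0.576 0.098 0.168] [-0.01, 1.42, -3.86] [1.1, 0.03, -0.0]
0.28 [0.577 0.103 0.177] [-0.01, 1.9, -4.77] [1.36, 0.03, -0.0]
0.33 [0.578 0.108 0.186] [-0.02, 2.44, -5.65] [1.63, 0.03, -0.0]
0.39 [0.579 0.114 0.194] [-0.02, 3.02, -6.5] [1.9, 0.03, -0.0]
0.44 [0.58  0.12  0.203] [-0.02, 3.65, -7.32] [2.16, 0.03, -0.0]
```

View pics/w1.png

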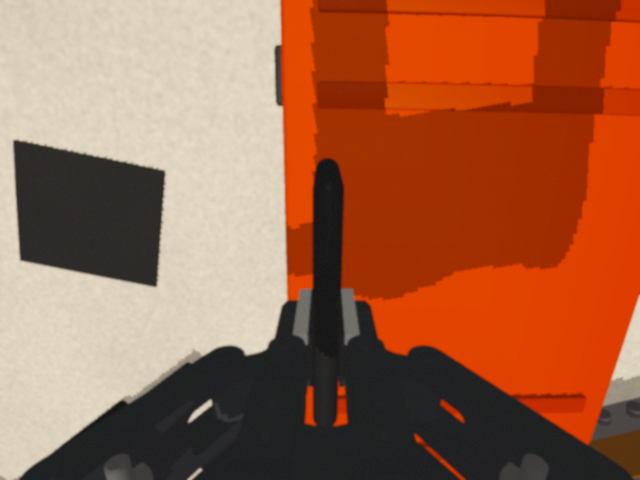

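The grip is good: the bar lies between the pads at px (328,320). Now the arc, in smaller steps.

```bash
cat >> h.py <<'E'
def arc2(t0,t1,k=.6,off=.009):
    P0,C=np.load('pc.npy');R0=R.from_matrix(np.c_[AX,X,[0,0,-1.]]);o=ctrl.get_obs()
    A=[];B=[]
    for t in np.linspace(t0,t1,9)[1:]:
        Rk=R.from_rotvec(AX*t*k)*R0;P=C+R.from_rotvec(AX*t).apply(P0-C)+off*Rk.apply([0,0,1])
        a,b=move(P,Rk,o);A.append(a.round(1).tolist());B.append(b.round(1).tolist())
    print(o['opening'],o['q'].round(2),P.round(3));print(B);print(A)
E
python3 -c "
from h import *
arc2(0,.4)"
```

```text
0.10743352807209361 [-0.06  0.3   1.68  0.    1.16 -1.46] [0.578 0.117 0.195]
[[0.3, 0.0, -0.0], [0.6, 0.0, -0.0], [0.9, 0.0, -0.0], [1.2, 0.0, -0.0], [1.5, 0.0, -0.0], [1.8, 0.0, -0.0], [2.0, 0.0, -0.0], [2.3, 0.0, -0.0]]
[[0.1, 0.3, -0.9], [0.1, 0.6, -1.7], [0.1, 0.9, -2.6], [0.1, 1.3, -3.4], [0.1, 1.8, -4.3], [0.1, 2.2, -5.1], [0.1, 2.7, -5.8], [0.1, 3.3, -6.6]]
```

Emit:
send_rows:
  dr:
    - [0.3,0,0]
    - [0.6,0,0]
    - [0.9,0,0]
    - [1.2,0,0]
    - [1.5,0,0]
    - [1.8,0,0]
    - [2.0,0,0]
    - [2.3,0,0]
  xyz:
    - [0,0.3,-0.9]
    - [0,0.6,-1.7]
    - [0,0.9,-2.6]
    - [0,1.3,-3.4]
    - [0,1.8,-4.3]
    - [0,2.2,-5.1]
    - [0,2.7,-5.8]
    - [0,3.3,-6.6]
  jaw: [0,0,0,0,0,0,0,0]

```text
time_s: 7.2
eef_pos: [0.5794, 0.1149, 0.1943]
eef_rot: [-0.009, 0.086, 0.989, -0.12]
wrist_force: [5.8, -0.4, -5.6]
opening: 0.11
grasp_force: 58.5
```

```bash
python3 -c "
from h import *
arc2(.4,.9)"
```

```text
0.1098641911982095 [ 0.12  0.32  1.52 -0.24  1.37 -1.22] [0.59  0.188 0.252]
[[0.4, 0.0, -0.0], [0.7, 0.0, -0.0], [1.1, 0.0, -0.0], [1.4, 0.0, -0.0], [1.8, 0.0, -0.0], [2.1, 0.0, -0.0], [2.5, 0.0, -0.0], [2.8, 0.0, -0.0]]
[[0.2, 0.6, -1.2], [0.2, 1.2, -2.2], [0.2, 1.8, -3.2], [0.2, 2.5, -4.1], [0.2, 3.2, -5.0], [0.2, 4.0, -5.8], [0.2, 4.9, -6.6], [0.2, 5.8, -7.3]]
```

Emit:
send_rows:
  dr:
    - [0.4,0,0]
    - [0.7,0,0]
    - [1.1,0,0]
    - [1.4,0,0]
    - [1.8,0,0]
    - [2.1,0,0]
    - [2.5,0,0]
    - [2.8,0,0]
  xyz:
    - [0,0.5,-1.1]
    - [0,1.1,-2.1]
    - [0,1.7,-3.1]
    - [0,2.4,-4.0]
    - [0,3.1,-4.9]
    - [0,3.9,-5.7]
    - [0,4.8,-6.5]
    - [0,5.7,-7.2]
  jaw: [0,0,0,0,0,0,0,0]

```text
time_s: 8.2
eef_pos: [0.5927, 0.1852, 0.2522]
eef_rot: [-0.021, 0.085, 0.96, -0.264]
wrist_force: [6.6, -5.0, 1.5]
opening: 0.108
grasp_force: 58.5
```

```bash
python3 -c "
from h import *
arc2(.9,1.4)"
```

```text
0.10758331762879712 [ 0.34  0.49  1.25 -0.47  1.67 -1.03] [0.606 0.276 0.266]
[[0.4, 0.0, -0.0], [0.8, 0.0, -0.0], [1.1, 0.0, -0.0], [1.5, 0.0, -0.0], [1.8, 0.0, -0.0], [2.2, 0.0, -0.0], [2.5, 0.0, -0.0], [2.9, 0.0, -0.0]]
[[0.3, 0.9, -1.0], [0.3, 1.6, -1.8], [0.3, 2.4, -2.6], [0.3, 3.3, -3.4], [0.3, 4.2, -4.1], [0.3, 5.2, -4.8], [0.3, 6.1, -5.4], [0.3, 7.2, -5.9]]
```

Emit:
send_rows:
  dr:
    - [0.4,0,0]
    - [0.8,0,0]
    - [1.1,0,0]
    - [1.5,0,0]
    - [1.8,0,0]
    - [2.2,0,0]
    - [2.5,0,0]
    - [2.9,0,0]
  xyz:
    - [0.1,0.8,-1.0]
    - [0.1,1.5,-1.8]
    - [0.1,2.3,-2.6]
    - [0.1,3.2,-3.4]
    - [0.1,4.1,-4.1]
    - [0.1,5.1,-4.8]
    - [0.1,6.0,-5.4]
    - [0.1,7.1,-5.9]
  jaw: [0,0,0,0,0,0,0,0]

```text
time_s: 9.2
eef_pos: [0.6094, 0.2746, 0.2687]
eef_rot: [-0.03, 0.082, 0.91, -0.406]
wrist_force: [15.0, -3.5, 9.3]
opening: 0.106
grasp_force: 59.0
```

```bash
python3 -c "
from h import *
arc2(1.4,1.8)"
```

```text
0.10634246876645115 [ 0.52  0.8   0.87 -0.68  1.99 -0.98] [0.618 0.345 0.245]
[[0.3, 0.1, -0.1], [0.6, 0.1, -0.1], [0.9, 0.1, -0.1], [1.2, 0.1, -0.1], [1.4, 0.1, -0.1], [1.7, 0.1, -0.1], [2.0, 0.1, -0.1], [2.3, 0.1, -0.1]]
[[0.4, 0.9, -0.5], [0.4, 1.6, -1.1], [0.4, 2.4, -1.6], [0.4, 3.2, -2.1], [0.4, 3.9, -2.6], [0.4, 4.8, -3.0], [0.4, 5.6, -3.3], [0.4, 6.4, -3.7]]
```

Emit:
send_rows:
  dr:
    - [0.3,0,0]
    - [0.6,0,0]
    - [0.9,0,0]
    - [1.2,0,0]
    - [1.4,0,0]
    - [1.7,0,0]
    - [2.0,0,0]
    - [2.3,0,0]
  xyz:
    - [0.2,0.9,-0.5]
    - [0.3,1.6,-1.1]
    - [0.3,2.4,-1.6]
    - [0.3,3.2,-2.1]
    - [0.3,3.9,-2.6]
    - [0.3,4.8,-3.0]
    - [0.3,5.6,-3.3]
    - [0.3,6.4,-3.7]
  jaw: [0,0,0,0,0,0,0,0]

```text
time_s: 10.2
eef_pos: [0.6207, 0.3442, 0.2471]
eef_rot: [-0.037, 0.078, 0.856, -0.51]
wrist_force: [10.6, 1.4, 6.5]
opening: 0.111
grasp_force: 61.1
```

```bash
python3 - <<'E'
from h import *
o=ctrl.get_obs();print(o['q'].round(2),o['eef_pos'],rot(o).as_matrix().round(2).tolist(),o['wrist_force'].round(1),o['opening'])
im=ctrl.camera('side')[0:250,130:450,::-1];cv2.imwrite('pics/side2.png',cv2.resize(im,None,fx=2.4,fy=2.4,interpolation=cv2.INTER_CUBIC))
E
```

```text
[ 0.62  1.12  0.49 -0.89  2.22 -1.07] [0.62071602 0.34420668 0.24714762] [[-0.99, 0.09, -0.14], [0.17, 0.47, -0.87], [-0.02, -0.88, -0.48]] [10.6  1.4  6.5] 0.11087467198207687
```

View pics/side2.png

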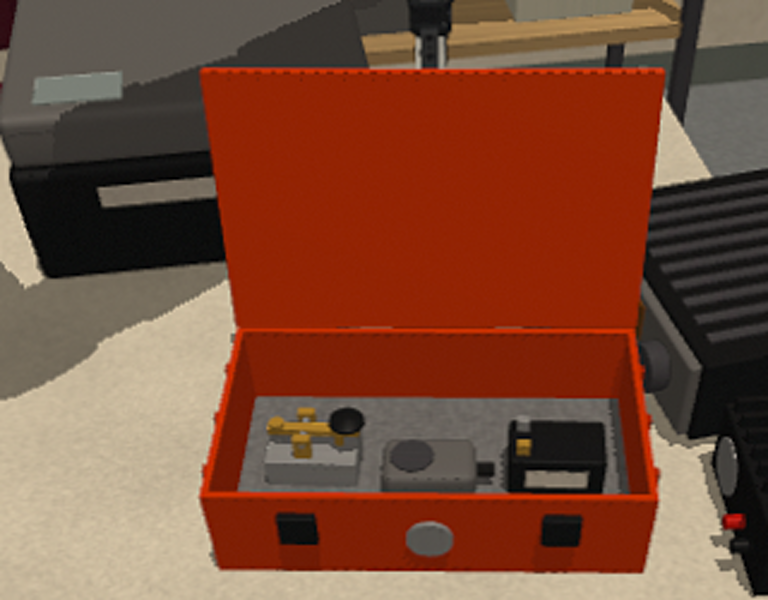

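The flap leans open. The key stands at the near-robot end (crop px 312,445), the grey microphone is in the middle (430,465) and the battery is at the far end (556,455). I'll bring the flap close to its stop, then release.

```bash
python3 -c "
from h import *
arc2(1.8,1.87)"
```

```text
0.10621078633877172 [ 0.62  1.12  0.49 -0.9   2.22 -1.07] [0.62  0.355 0.239]
[[0.1, 0.1, -0.1], [0.1, 0.1, -0.1], [0.2, 0.1, -0.1], [0.2, 0.1, -0.1], [0.3, 0.1, -0.1], [0.3, 0.1, -0.1], [0.4, 0.1, -0.1], [0.4, 0.1, -0.1]]
[[0.3, 0.2, 0.1], [0.3, 0.3, -0.0], [0.3, 0.4, -0.1], [0.3, 0.6, -0.2], [0.3, 0.7, -0.3], [0.3, 0.8, -0.4], [0.3, 1.0, -0.4], [0.3, 1.1, -0.5]]
```

Emit:
send_rows:
  dr:
    - [0.1,0,0]
    - [0.2,0,0]
    - [0.3,0,0]
    - [0.3,0,0]
    - [0.3,0,0]
    - [0.3,0,0]
    - [0.3,0,0]
    - [0.3,0,0]
  xyz:
    - [0.2,0.4,-0.2]
    - [0.2,0.8,-0.4]
    - [0.2,1.1,-0.6]
    - [0.2,1.1,-0.6]
    - [0.2,1.1,-0.6]
    - [0.2,1.1,-0.6]
    - [0.2,1.1,-0.6]
    - [0.2,1.1,-0.6]
  jaw: [0,0,0,0,15,25,35,40]

```text
time_s: 11.25
eef_pos: [0.6143, 0.357, 0.2348]
eef_rot: [-0.046, 0.074, 0.847, -0.525]
wrist_force: [-0.4, -0.1, 0.1]
opening: 0.401
grasp_force: 0.0
```

Emit:
send_rows:
  dr:
    - [0,0,0]
    - [0,0,0]
    - [0,0,0]
    - [0,0,0]
    - [0,0,0]
    - [0,0,0]
    - [0,0,0]
    - [0,0,0]
  xyz:
    - [0,0,0]
    - [0,0,-0.5]
    - [0,0,-1.2]
    - [0,0,-2.0]
    - [0,0,-3]
    - [0,0,-4]
    - [0,0,-5]
    - [0,0,-6]
  jaw: [40,40,40,40,40,40,40,40]

```text
time_s: 12.25
eef_pos: [0.6057, 0.391, 0.26]
eef_rot: [-0.04, 0.071, 0.849, -0.522]
wrist_force: [-0.4, 0.4, -0.5]
opening: 0.402
grasp_force: 0.0
```

```bash
python3 - <<'E'
from h import *
o=ctrl.get_obs();print(o['q'].round(2))
im=ctrl.camera('top')[:,:,::-1][100:350,100:420];cv2.imwrite('pics/top2.png',cv2.resize(im,None,fx=2.4,fy=2.4,interpolation=cv2.INTER_CUBIC))
R0=R.from_matrix(np.c_[AX,X,[0,0,-1.]])
print(move(o['eef_pos']+[-.02,0.02,.12],rot(o)),move([.53,.20,.40],R0))
E
```

```text
[ 0.68  1.22  0.3  -0.96  2.32 -1.16]
(array([ 2.16, -9.95, -6.81]), array([ 0.01,  0.01, -0.  ])) (array([  4.24, -21.56,  11.66]), array([-10.53,   0.12,   0.07]))
```

View pics/top2.png

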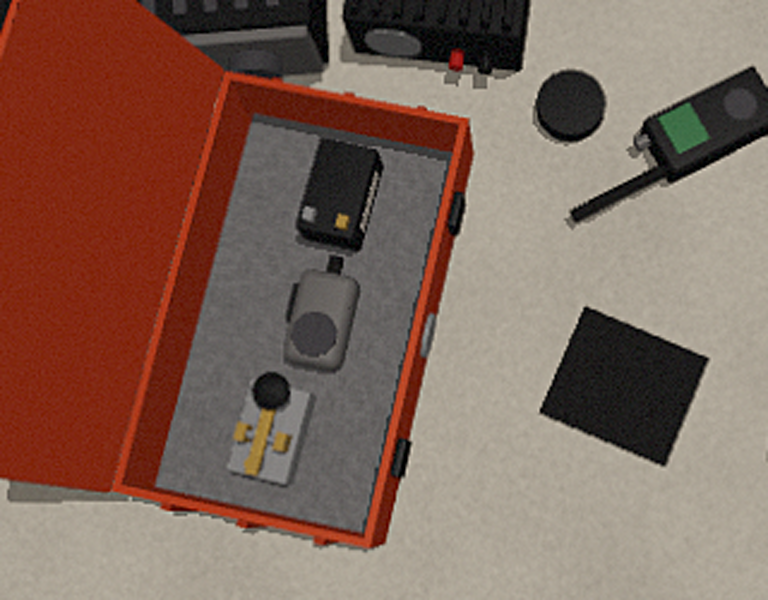

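Top view: the flap is open and the key base is at crop px about (269,436), i.e. full px (212,282). Its knob is at crop (271,390), towards +x, and its long axis runs along the box. Now retreat up and move to a view point over the key.

Emit:
send_rows:
  dr:
    - [0,0,0]
    - [0,0,0]
    - [0,0,0]
    - [0,0,0]
    - [0,0,0]
    - [0,0,0]
    - [0,0,0]
    - [0,0,0]
  xyz:
    - [0.2,-1.2,-0.8]
    - [0.5,-2.4,-1.7]
    - [0.8,-3.7,-2.5]
    - [1.1,-5,-3.4]
    - [1.3,-6.2,-4.3]
    - [1.6,-7.5,-5.1]
    - [2.2,-10,-6.8]
    - [2.2,-10,-6.8]
  jaw: [40,40,40,40,40,40,40,40]

```text
time_s: 13.3
eef_pos: [0.5736, 0.3974, 0.3791]
eef_rot: [-0.035, 0.07, 0.85, -0.521]
wrist_force: [0.5, 0.0, 0.7]
opening: 0.402
grasp_force: 0.0
```

```bash
python3 - <<'E'
from h import *
o=ctrl.get_obs();print(o['q'].round(2),o['eef_pos'])
c=ctrl.calibration('top')
for p in((245,388),(313,397),(290,485),(228,472),(269,436)): print(onz(c,(p[0]/2.4+100,p[1]/2.4+100),.04).round(3))
print('knob',onz(c,(271/2.4+100,390/2.4+100),.066))
R0=R.from_matrix(np.c_[AX,X,[0,0,-1.]])
print(move([.47,.20,.34],R0))
E
```

```text
[ 0.71  1.09  0.3  -1.06  2.41 -1.29] [0.57355947 0.39741057 0.37911911]
[0.525 0.208 0.04 ]
[0.519 0.153 0.04 ]
[0.449 0.168 0.04 ]
[0.458 0.218 0.04 ]
[0.488 0.187 0.04 ]
knob [0.52148761 0.18081998 0.066     ]
(array([ 7.23, -6.21, 20.53]), array([-10.48,   0.21,   0.09]))
```

Emit:
send_rows:
  dr:
    - [-1.3,0,0]
    - [-2.6,0,0]
    - [-3.9,0,0]
    - [-5.2,0,0]
    - [-6.5,0,0]
    - [-7.9,0.1,0]
    - [-9.2,0.2,0]
    - [-10.5,0.2,0]
  xyz:
    - [1,-0.8,2]
    - [2,-1.6,5]
    - [3,-2.4,7.7]
    - [4,-3.2,10.3]
    - [5,-4,13]
    - [6,-4.8,16]
    - [7.2,-5.6,18.5]
    - [7.2,-6.2,20.5]
  jaw: [60,60,80,90,90,90,90,90]

```text
time_s: 14.3
eef_pos: [0.4706, 0.1992, 0.338]
eef_rot: [-0.002, 0.083, 0.997, 0.002]
wrist_force: [0.3, -0.1, 0.5]
opening: 0.898
grasp_force: 0.0
```

```bash
python3 - <<'E'
from h import *
o=ctrl.get_obs();print(o['q'].round(2),o['eef_pos'],o['eef_rot'].round(3))
c=ctrl.calibration('wrist');im=ctrl.camera('wrist')[:,:,::-1];cv2.imwrite('pics/w2.png',im);np.save('wc.npy',c,allow_pickle=True)
E
```

```text
[ 0.16 -0.04  1.62  0.    1.56 -1.24] [0.47056378 0.19918838 0.33803719] [-0.002  0.083  0.997  0.002]
```

View pics/w2.png

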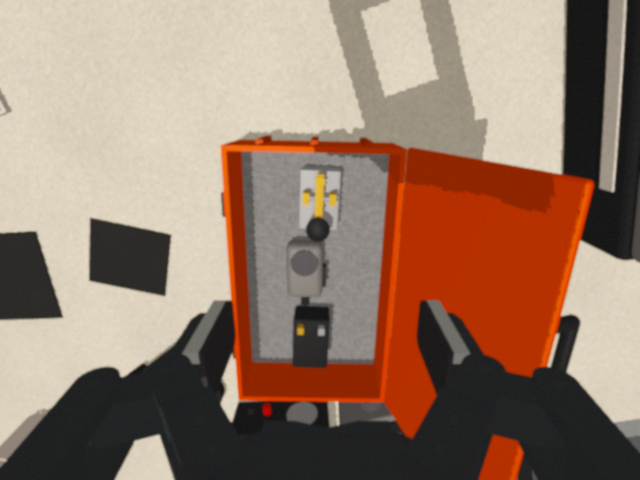

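Wrist view: key base corners at about (302,167), (342,169), (340,228), (299,227), with the knob at (317,229).

```bash
python3 - <<'E'
from h import *
c=np.load('wc.npy',allow_pickle=True).item()
Q=[onz(c,p,.04)[:2] for p in((302,167),(342,169),(340,228),(299,227))];print(np.round(Q,3),np.mean(Q,0),'knob',onz(c,(317,229),.066))
im=cv2.imread('pics/w2.png')[150:250,280:360];g=im.max(2).astype(int)-im.min(2)
m=((im.min(2)>130)&(g<40)).astype('u1');ys,xs=np.where(m);print(len(xs))
cnt=max(cv2.findContours(cv2.morphologyEx(m,cv2.MORPH_CLOSE,np.ones((9,9))),0,2)[0],key=cv2.contourArea)
r=cv2.boxPoints(cv2.minAreaRect(cnt))+[280,150];print(r.round(1));Q=[onz(c,p,.04)[:2] for p in r];print(np.round(Q,3),np.mean(Q,0))
E
```

```text
[[0.448 0.175]
 [0.459 0.223]
 [0.532 0.209]
 [0.522 0.157]] [0.49039215 0.19102734] knob [0.52059596 0.18159059 0.066     ]
5025
[[280. 150.]
 [359. 150.]
 [359. 249.]
 [280. 249.]]
[[0.424 0.153]
 [0.44  0.246]
 [0.565 0.229]
 [0.548 0.128]] [0.49402327 0.18884731]
```

```bash
python3 - <<'E'
from h import *
y=np.array([.195,.981,0]);y/=np.linalg.norm(y);z=np.array([0,0,-1.]);Rk=R.from_matrix(np.c_[np.cross(y,z),y,z])
print(move([.489,.189,.15],Rk),move([.489,.189,.031],Rk))
E
```

```text
(array([-2.02, -0.45, 18.74]), array([ 0.05, -0.05,  0.26])) (array([-2.07, -0.51, 30.64]), array([ 0.05, -0.05,  0.26]))
```

Emit:
send_rows:
  dr:
    - [0,0,0.3]
    - [0,0,0.3]
    - [0,0,0.3]
    - [0,0,0.3]
    - [0,0,0.3]
    - [0,0,0.3]
    - [0,0,0.3]
    - [0,0,0.3]
  xyz:
    - [-1,-0.2,3]
    - [-2,-0.4,8]
    - [-2,-0.5,13]
    - [-2,-0.5,18]
    - [-2,-0.5,22]
    - [-2,-0.5,25]
    - [-2,-0.5,26.5]
    - [-2,-0.5,26.5]
  jaw: [88,88,88,88,88,88,88,88]

```text
time_s: 15.35
eef_pos: [0.4875, 0.1914, 0.0713]
eef_rot: [-0.005, 0.098, 0.995, -0.001]
wrist_force: [-0.5, -0.2, -0.0]
opening: 0.881
grasp_force: 0.0
```

Emit:
send_rows:
  dr:
    - [0,0,0]
    - [0,0,0]
    - [0,0,0]
    - [0,0,0]
    - [0,0,0]
    - [0,0,0]
    - [0,0,0]
    - [0,0,0]
  xyz:
    - [0,0,0.8]
    - [0,0,1.6]
    - [0,0,2.4]
    - [0,0,3.0]
    - [0,0,3.4]
    - [0,0,3.7]
    - [0,0,3.9]
    - [0,0,4.0]
  jaw: [88,88,88,88,88,88,88,88]

```text
time_s: 16.35
eef_pos: [0.4876, 0.1914, 0.0317]
eef_rot: [-0.004, 0.099, 0.995, -0.001]
wrist_force: [-0.2, 0.3, 0.0]
opening: 0.887
grasp_force: 0.0
```

Emit:
send_rows:
  dr:
    - [0,0,0]
    - [0,0,0]
    - [0,0,0]
    - [0,0,0]
    - [0,0,0]
    - [0,0,0]
    - [0,0,0]
    - [0,0,0]
  xyz:
    - [0,0,0]
    - [0,0,0]
    - [0,0,0]
    - [0,0,0]
    - [0,0,0]
    - [0,0,0]
    - [0,0,0]
    - [0,0,0]
  jaw: [70,64,58,52,45,40,40,40]

```text
time_s: 17.35
eef_pos: [0.4876, 0.191, 0.0325]
eef_rot: [-0.004, 0.099, 0.995, -0.001]
wrist_force: [-4.9, -4.8, 8.7]
opening: 0.551
grasp_force: 60.0
```

Emit:
send_rows:
  dr:
    - [0,0,0]
    - [0,0,0]
    - [0,0,0]
    - [0,0,0]
    - [0,0,0]
    - [0,0,0]
    - [0,0,0]
    - [0,0,0]
  xyz:
    - [0,0,-0.6]
    - [0,0,-1.8]
    - [0,0,-4]
    - [0,0,-7]
    - [0,0,-10]
    - [0,0,-13]
    - [0,0,-16]
    - [0,0,-18]
  jaw: [30,30,30,30,30,30,30,30]

```text
time_s: 18.35
eef_pos: [0.4891, 0.1917, 0.2135]
eef_rot: [-0.003, 0.099, 0.995, -0.0]
wrist_force: [-0.0, 0.2, -5.7]
opening: 0.549
grasp_force: 62.7
```

```bash
python3 - <<'E'
from h import *
o=ctrl.get_obs();print(o['eef_pos'],o['opening'],o['wrist_force'])
im=ctrl.camera('side')[60:300,140:460,::-1];cv2.imwrite('pics/side3.png',cv2.resize(im,None,fx=2.4,fy=2.4,interpolation=cv2.INTER_CUBIC))
# keep tool y near mat alignment: mat long axis y
c=ctrl.calibration('side')
# mat from side view, corners (277,391),(370,386)
print([onz(c,p,.004).round(3) for p in((277,391),(370,386))])
for a in (0,-.3,-.6): 
    y=R.from_rotvec([0,0,a]).apply(rot(o).apply([0,1,0]));y[2]=0;y/=np.linalg.norm(y);z=np.array([0,0,-1.]);print(a,move([.537,-.305,.21],R.from_matrix(np.c_[np.cross(y,z),y,z])))
E
```

```text
[0.4890909  0.19170213 0.21353596] 0.5493096762419873 [-0.02083958  0.18179221 -5.74281013]
[array([ 0.476, -0.22 ,  0.004]), array([ 0.614, -0.237,  0.004])]
0 (array([-14.3 , -47.82,   0.56]), array([ 0.  , -0.03,  0.  ]))
-0.3 (array([-14.3 , -47.82,   0.56]), array([-0.  , -0.03,  2.87]))
-0.6 (array([-14.3 , -47.82,   0.56]), array([-0.01, -0.03,  5.73]))
```

View pics/side3.png

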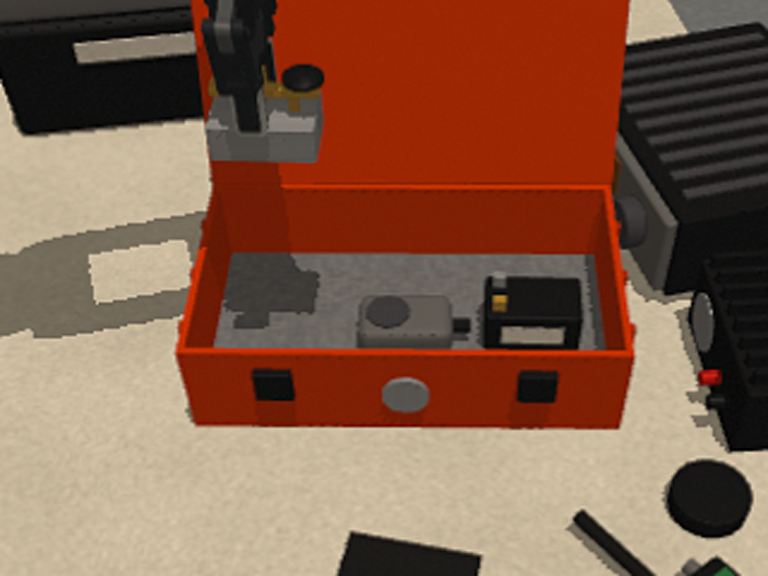

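```bash
python3 - <<'E'
from h import *
c=ctrl.calibration('side');o=ctrl.get_obs()
Q=[onz(c,(u/2.4+140,v/2.4+60),.193) for u,v in((209,160),(318,163))];print(np.round(Q,4));m=np.mean(Q,0)+.025*rot(o).apply([0,1,0])
d=m-o['eef_pos'];print(d,'tool',rot(o).inv().apply(d))
E
```

```text
[[0.4504 0.1753 0.193 ]
 [0.5264 0.1581 0.193 ]]
[ 0.00283444 -0.00075652 -0.02309056] tool [-0.00299121 -0.00019346  0.02308237]
```

Emit:
send_rows:
  dr:
    - [0,0,0]
    - [0,0,0]
    - [0,0,0]
    - [0,0,0]
    - [0,0,0]
    - [0,0,0]
    - [0,0,0]
    - [0,0,0]
  xyz:
    - [-0.6,-2,0]
    - [-1.8,-6,0]
    - [-3.3,-11,0]
    - [-4.8,-16,0]
    - [-6.3,-21,0]
    - [-7.8,-26,0]
    - [-9.3,-31,0]
    - [-10.8,-36,0]
  jaw: [30,30,30,30,30,30,30,30]

```text
time_s: 19.4
eef_pos: [0.5238, -0.184, 0.2109]
eef_rot: [-0.004, 0.099, 0.995, -0.0]
wrist_force: [1.5, 0.9, -5.1]
opening: 0.546
grasp_force: 62.9
```

Emit:
send_rows:
  dr:
    - [0,0,0]
    - [0,0,0]
    - [0,0,0]
    - [0,0,0]
    - [0,0,0]
    - [0,0,0]
    - [0,0,0]
    - [0,0,0]
  xyz:
    - [-1,-4,0]
    - [-2.2,-8,0]
    - [-3,-11,1]
    - [-3.2,-11.8,3]
    - [-3.2,-11.8,6]
    - [-3.2,-11.8,9]
    - [-3.2,-11.8,11]
    - [-3.2,-11.8,12]
  jaw: [30,30,30,30,30,30,30,30]

```text
time_s: 20.4
eef_pos: [0.5308, -0.3036, 0.0896]
eef_rot: [-0.005, 0.098, 0.995, 0.0]
wrist_force: [0.3, 0.6, -5.6]
opening: 0.544
grasp_force: 62.9
```

```bash
python3 - <<'E'
from h import *
o=ctrl.get_obs();print(o['eef_pos'],o['opening'],o['q'].round(2))
z=np.array([0,0,-1.]);y=rot(o).apply([0,1,0]);y[2]=0;y/=np.linalg.norm(y)
print(move([.534,-.305,.025],R.from_matrix(np.c_[np.cross(y,z),y,z])))
E
```

```text
[ 0.53083199 -0.30355166  0.08962956] 0.5444488963773533 [-0.71  0.42  1.61 -0.01  1.12 -2.08]
(array([-0.4 , -0.08,  6.46]), array([-0.  , -0.09, -0.  ]))
```

Emit:
send_rows:
  dr:
    - [0,-0.1,0]
    - [0,-0.1,0]
    - [0,-0.1,0]
    - [0,-0.1,0]
    - [0,-0.1,0]
    - [0,-0.1,0]
    - [0,-0.1,0]
    - [0,-0.1,0]
  xyz:
    - [-0.3,-0.1,1.5]
    - [-0.4,-0.1,3]
    - [-0.4,-0.1,4.3]
    - [-0.4,-0.1,5.2]
    - [-0.4,-0.1,5.7]
    - [-0.4,-0.1,6.1]
    - [-0.4,-0.1,6.3]
    - [-0.4,-0.1,6.4]
  jaw: [30,30,30,30,30,30,30,30]

```text
time_s: 21.4
eef_pos: [0.5349, -0.3067, 0.0277]
eef_rot: [0.002, 0.099, 0.995, -0.001]
wrist_force: [-0.7, -1.0, -4.6]
opening: 0.548
grasp_force: 62.9
```

Emit:
send_rows:
  dr:
    - [0,0,0]
    - [0,0,0]
    - [0,0,0]
    - [0,0,0]
    - [0,0,0]
    - [0,0,0]
    - [0,0,0]
    - [0,0,0]
  xyz:
    - [0,0,0.1]
    - [0,0,0.1]
    - [0,0,0.2]
    - [0,0,0.2]
    - [0,0,0.3]
    - [0,0,0.3]
    - [0,0,0.3]
    - [0,0,0.3]
  jaw: [30,30,30,30,30,30,30,30]

```text
time_s: 22.4
eef_pos: [0.5348, -0.3066, 0.0247]
eef_rot: [0.001, 0.099, 0.995, -0.001]
wrist_force: [-1.2, 1.6, -0.2]
opening: 0.544
grasp_force: 63.8
```

Emit:
send_rows:
  dr:
    - [0,0,0]
    - [0,0,0]
    - [0,0,0]
    - [0,0,0]
    - [0,0,0]
    - [0,0,0]
    - [0,0,0]
    - [0,0,0]
  xyz:
    - [0,0,0.1]
    - [0,0,0.1]
    - [0,0,0.1]
    - [0,0,0.1]
    - [0,0,0.1]
    - [0,0,0.1]
    - [0,0,0.1]
    - [0,0,0.1]
  jaw: [30,30,45,55,60,66,74,82]

```text
time_s: 23.4
eef_pos: [0.5348, -0.3067, 0.0234]
eef_rot: [0.001, 0.099, 0.995, -0.001]
wrist_force: [1.0, -0.4, 0.2]
opening: 0.818
grasp_force: 0.0
```

Emit:
send_rows:
  dr:
    - [0,0,0]
    - [0,0,0]
    - [0,0,0]
    - [0,0,0]
    - [0,0,0]
    - [0,0,0]
    - [0,0,0]
    - [0,0,0]
  xyz:
    - [0,0,0]
    - [0,0,-1]
    - [0,0,-3]
    - [0,0,-6]
    - [0,0,-10]
    - [0,0,-14]
    - [0,0,-18]
    - [0,0,-20]
  jaw: [90,90,90,90,90,90,90,90]

```text
time_s: 24.4
eef_pos: [0.5353, -0.3069, 0.2279]
eef_rot: [0.004, 0.099, 0.995, -0.003]
wrist_force: [-0.1, 0.5, 0.0]
opening: 0.9
grasp_force: 0.0
```

```bash
python3 - <<'E'
from h import *
a=ctrl.camera('top')[100:400,100:520,::-1];cv2.imwrite('pics/end.png',cv2.resize(a,None,fx=1.9,fy=1.9,interpolation=cv2.INTER_CUBIC))
w=ctrl.calibration('wrist');print(ctrl.get_obs()['eef_pos'])
E
```

```text
[ 0.53586404 -0.30738583  0.22952666]
```

View pics/end.png

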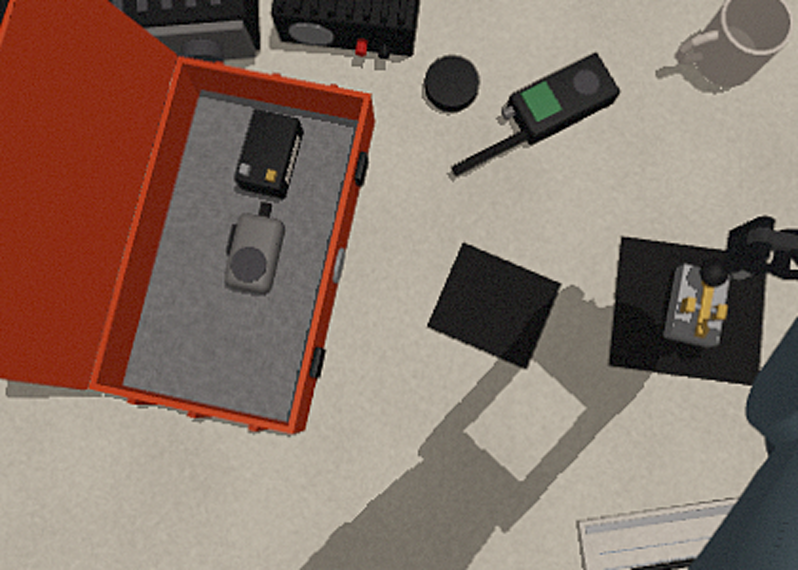

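The key stands on the large mat at crop px (697,305), close to the mat centre at about (689,310). The flap is open and the gripper is clear.

```bash
python3 -c "
from bench import ctrl
print(ctrl.hand_in())"
```

```text
the job is handed in; nothing more can be done
None
```

The flap leans open and the Morse key stands released near the middle of the larger black mat (about 1 cm off centre by eye). The job is handed in at about 24 s of the 61 s, but no verdict was returned.

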